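# Slide the hanging lamp round the bent rail to its stop

### The arm

A 7-joint arm with a two-finger parallel gripper is mounted at the origin on the work surface. World frame = base frame: x ahead of the robot, y to its left, z up, the work surface at z = 0. Lengths are in mm, angles in rad, forces in N, time in s.
With the tool pointing down it reaches from about 425 to 950 mm from the base axis. Payload 4.7 kg.
Tool frame: the origin (TCP) lies at the very end of the fingers, on their centre line; the grasp point (between the pads) lies 19 mm behind it; z points along the fingers, y is the line along which they close (so a half turn about z gives the same grasp; the last joint's range is limited). The gripper opens to 87 mm and grips with 3 to 60 N. Pads are 19 mm wide; open, the fingers measure 117 mm over their backs; the gripper's body (75 mm by 190 mm) begins 51 mm behind the grasp point.
Start: joints at [-1.21, 0.469, -0.049, 1.532, 0.024, 1.141, -0.082], TCP at [256.464, 624.4, 222.573] pointing down, gripper open.
Joint ranges: [-2.59, 2.59], [-0.33, 1.99], [-1.39, 1.29], [0.1, 2.45], [-1.04, 4.18], [0.21, 1.99], [-2.66, 2.66]. Speed limits (rad/s): [2.57, 2.57, 3.14, 3.14, 3.14, 3.14, 3.14].

### API

Orientations are given as [roll, pitch, yaw] about the fixed x, y, z axes, in that order (R = Rz(yaw) Ry(pitch) Rx(roll)).
In Python, from bench import ctrl, camera, get_calibration, spotter gives the robot as it stands.
- The arm moves only by the tool jog_arm, never from a script. Its arguments are lists of equal length, an entry for each row: "xyz": the shift along the tool's x, y, z in mm, a list of three; "twist": the turn, a rotation vector about the tool's x, y, z in rad, a list of three. In form: {"xyz": [[dx, dy, dz], ...], "twist": [[ax, ay, az], ...]}. A call has 1 to 12 rows; each row shifts and turns the commanded pose from where the row before left it, along the tool's axes as they then stand; what a row does not reach is not made up. A row lasts 1/8 s, in which the tool goes at most 62.5 mm and 10.7 degrees, less where a joint would pass 70% of its speed; a pose out of reach is approached as far as the arm can. A call is refused whole if a number of a shift passes 62.5 or a number of a turn 0.188, either way. A call with a gripper value outside its range is refused whole. "grip" is the finger opening in mm, from 0 to 87, set as the call begins (left out, the last holds). The fingers move at their own pace and stop on an object; "squeeze" is the grip in N (left out, the last holds). Time passes only in rows, so rows that do not move let the fingers close. It gives the time, the measured TCP pose, the force, the opening and the grip force at its end, in the units of the state.
- ctrl.sense(): the state, without advancing time (a new reading comes with each control period).
- camera(name): name is "scene" or "top" or "wrist"; returns the picture (420x560x3 uint8, blue, green, red); there is no depth.
- get_calibration(name): a dict with "fx", "fy", "cx", "cy" (pixels), "origin" and "orientation" of the camera in the world; the wrist camera has in their place "T_tool_cam" (4x4, takes a point from camera to tool coordinates, whose origin is the TCP and whose axes are the flange's). Camera axes: x right, y down, z forward; pixel columns grow to the right and rows downward; lengths in mm; the calibration is good to about 2 mm. A picture is of the moment at which its call begins: read the wrist's pose just before it. get_calibration takes no time and is no camera call.
- ctrl.hand_in(): hands the job in; it is judged then, once.
Trained networks look in the newest picture that a camera, given by its name, has taken for a name from the list of things; names that differ only in an ending like _2 or _b are one class to them, and where a whole thing is asked for, a point or a joint stands for the part that bears it (a point fixed in the world has none). Each returns a list of dicts, best first, with "confidence" (0 to 1); they miss things now and then, are a little off and sometimes report something else, mostly with a low value. They report only what shows in the picture. A call takes as long as a camera call.
- spotter.masks_of(query, camera): "pixels" (420x560 bool, what is visible of it) and "centre" ([column, row] as shares, 0 to 1, of the picture: columns of its width, rows of its height, amid what is visible of it).
- spotter.mark_of(query, camera): "centre" ([column, row] as shares, 0 to 1, of the picture: columns of its width, rows of its height: a listed point, or the origin of a listed thing).
The state is a dict: "time": time; "q": joint angles; "qd": joint speeds; "joint_torque": joint torques, N m; "tcp_pos": TCP position; "ee_rot": TCP orientation; "ft_force": force on the tool from outside, world axes, zero at the start; "wrist_torque": the same for the moment, N m; "finger_gap": finger opening in mm; "grip_force": force on a finger pad.
Only numpy, scipy, OpenCV 4.12 (cv2) and the standard library are available. Lean on these libraries where they do the work, as an engineer would, in place of code of your own. Each camera call takes 0.05 s, during which the arm holds its last target. There are 200 camera calls.

### The job

The rechargeable lamp hangs by its eye from the bent steel rail over the desk. Slide it along the rail, round both corners, until it is fully home against the rubber stop on the last arm, press it lightly against the rubber to be sure, and leave it hanging straight and still. Ease it round by feel: the rail must never take more than about a kilo's push, at the stop or anywhere else, and everything else on the desk stays as it is.

Things in the scene. Friction and masses are not known exactly. Their poses are not given: they have to be found in the camera images.
- lamp: Hanging lamp, about 160 g. Origin: centre of its eye, a black ring 14 mm long with a 16 mm bore along the lamp's x axis; z up. Two flat upright cheeks (14 x 22 mm, outsides at y = +-20 mm, centred on the origin) to grip, one finger each side of the bar. Stem 12 mm thick to 48 mm below the origin, white head 74 mm wide from there to 92 mm below. 2 mm play all round the bar; at rest it hangs 2 mm below the bar's axis.
- stand: The rail: rigid round steel bar 12 mm thick, level, its axis 240 mm above the desk, on a foot (80 mm wide) at each end, free between. Origin: on the desk under the first corner point (where the axes of first arm and front bar would cross); z up. The first arm, where the lamp starts, lies along +x, straight from x = 26 to 196 mm, then bends down to its foot at x = 236 mm.
- first_corner (a point): The first corner point, 240 mm above the stand's origin, same axes. Seen from above, going from the first arm (along -x) towards the stop, the bar turns 55 deg to the left (bend of 50 mm axis radius), runs along the front bar, turns 55 deg to the left again (50 mm radius) and runs straight along the last arm to its foot. Corner point to corner point is 170 mm, second corner point to last foot 236 mm.
- first_arm (a point): Middle of the first arm's straight, on the bar's axis, 111 mm along +x from the first corner point. Only this arm is true to the figures. The rail was bent by hand: each bend is up to 5 deg over or under 55 deg (the error is at the end of the curve), and the front bar is kinked sideways half-way along by up to 7 deg, so beyond the first bend the rail lies up to 50 mm off the figures and must be followed by feel or sight.
- stop_face (a point): The stop: a black rubber ring, 30 mm wide and 12 mm long, round the bar of the last arm, backed by a steel collar clamped somewhere on that arm. This point is the centre of the rubber's near face, on the bar's axis, 108 to 152 mm past the second corner point. It is a point only: its axes tell nothing about the arm's direction. The lamp touches the rubber when its origin is 7 mm before this point along the bar.
- stop (a joint): How far the rubber of the stop is pressed in, in m: 0 at rest, 0.001 per 8 N of push along the last arm, 0.003 at most. It springs back when let go.
- book: open notebook, 150 x 202 x 12 mm, lying flat; bystander under the last arm of the rail, to be left alone
- mug: white mug, 80 mm wide, 90 mm tall, origin under its centre; bystander under the front bar, to be left alone
- bottle: black drinks bottle, 66 mm wide, 190 mm tall, origin under its centre; bystander inside the rail's bay, to be left alone
- pen_cup: metal cup, 72 mm wide, 100 mm tall, origin under its centre; bystander inside the rail's bay, to be left alone
- phone: phone, 150 x 73 x 9 mm, lying flat; bystander, to be left alone
- mouse: black computer mouse, 110 x 62 x 34 mm; bystander, to be left alone
- case: grey spectacle case, 160 x 62 x 40 mm; bystander, to be left alone

How it is judged (in metres and radians):
On the way, in this order (a step that is already met when the one before it is completed fails the run):
1. the lamp hangs on the front bar, past the first bend (y of lamp in the frame of stand below -0.045 m and z of lamp in the frame of stand above 0.2 m).
2. the lamp is on the last arm, past the second bend (distance between lamp and stop_face below 0.07 m).
3. the lamp is pushed home: the rubber is pressed in by more than 0.3 mm (about 2.5 N) (value of joint stop above 0.0003 m and distance between lamp and stop_face below 0.0105 m), for 0.2 s.
At the end, for the whole second after the job is handed in: The lamp hangs from the last arm with its eye against the rubber stop (no gap over about 3 mm), upright within about 8 deg, released and still (distance between lamp and stop_face below 0.0105 m and angle between lamp's own z axis and vertical below 0.15 rad and linear speed of lamp below 0.02 m/s and angular speed of lamp below 0.3 rad/s); the robot touches nothing.
It fails at once if the rail or its stop is strained: anything bears on it with more than 12 N (contact force between anything else and stand above 12 N).
It fails at once if a bystander is shifted by more than 15 mm (distance of any of book, mug, bottle, pen_cup, phone, mouse, case from where it was at the start of the episode above 0.015 m).
It also fails if it takes over 72 s, if anything falls off the work surface, if the arm or the gripper's body presses on something with over 40 N, if the wrist force passes 120 N, or if a joint passes its speed limit or range.

## Working session

There is one attempt and no reset: what is moved stays moved. The work goes in short steps, Python scripts to look and compute and a tool call to move; the robot and the scene stay as the last step left them, time stands still between calls to the robot, and variables do not carry over. Pictures are saved under pics/ and viewed, at most 10 in all, crops included, and the job is handed in when it is done.

Besides the shell and the picture viewer there is one more tool, called after "Emit:" as name(argument=value, ...) on one line, values as JSON. jog_arm: Moves the arm, as the interface text tells. Its arguments: {"type":"object","properties":{"xyz":{"type":"array","items":{"type":"array","items":{"type":"number"}}},"twist":{"type":"array","items":{"type":"array","items":{"type":"number"}}},"grip":{"type":"number"},"squeeze":{"type":"number"}},"required":["xyz","twist"]}

```bash
ls; mkdir -p pics; python3 - <<'E'
from bench import ctrl,camera,get_calibration,spotter
import cv2,numpy as np
s=ctrl.sense(); print({k:np.round(v,3).tolist() for k,v in s.items()})
ims=[]
for n in("scene","top"):
    print(n,get_calibration(n))
    im=camera(n); cv2.imwrite(f"pics/{n}0.png",im)
    for q in ("lamp","first_corner","first_arm","stop_face"):
        print(q,[(np.round(np.array(r["centre"])*[560,420],1).tolist(),round(r["confidence"],2)) for r in spotter.mark_of(q,n)[:2]])
print(get_calibration("wrist"))
E
```

```text
pics
{'time': 0.0, 'q': [-1.21, 0.469, -0.049, 1.534, 0.024, 1.141, -0.082], 'qd': [-0.0, -0.0, 0.0, -0.001, -0.0, -0.0, -0.001], 'joint_torque': [0.0, -50.796, -0.081, -23.617, -0.061, 0.038, 0.0], 'tcp_pos': [256.261, 623.827, 221.496], 'ee_rot': [-3.14, 0.0, 2.752], 'ft_force': [-0.326, -0.485, 0.119], 'wrist_torque': [-0.007, 0.021, 0.02], 'grip_force': 0.0, 'finger_gap': 87.348}
scene {'fx': 508.47656227302167, 'fy': 508.47656227302167, 'cx': 285.160680382746, 'cy': 214.72097286744633, 'origin': array([1536.3176558 ,  408.14883435,  925.78971584]), 'orientation': array([-2.20099052,  0.02264665,  1.92107167])}
lamp [([306.1, 199.9], 0.84)]
first_corner [([298.7, 178.4], 0.83)]
first_arm [([306.0, 204.1], 0.84), ([299.2, 175.8], 0.56)]
stop_face [([194.6, 181.5], 0.44)]
top {'fx': 382.9770716380519, 'fy': 382.9770716380519, 'cx': 280.446605477617, 'cy': 213.77339741624516, 'origin': array([ 410.51287079,    1.91948982, 1424.53690359]), 'orientation': array([-3.05195194,  0.01380845, -1.58171584])}
lamp [([257.6, 189.9], 0.64)]
first_corner [([270.9, 215.3], 0.96)]
first_arm [([253.6, 186.8], 0.77), ([265.9, 165.0], 0.36)]
stop_face [([287.2, 188.8], 0.56), ([347.2, 189.1], 0.37)]
{'fx': 369.7492732060939, 'fy': 369.7492732060939, 'cx': 281.3708656612358, 'cy': 209.36932247995557, 'T_tool_cam': array([[ 9.43712078e-04, -9.65196708e-01, -2.61523275e-01,
         7.22513963e+01],
       [ 9.99999528e-01,  9.70794016e-04,  2.56361290e-05,
         8.17318641e-01],
       [ 2.29141323e-04, -2.61523176e-01,  9.65197169e-01,
        -1.62692191e+02],
       [ 0.00000000e+00,  0.00000000e+00,  0.00000000e+00,
         1.00000000e+00]])}
```

```bash
cat > h.py <<'E'
from bench import ctrl,camera,get_calibration,spotter
import cv2,numpy as np
from scipy.spatial.transform import Rotation as R
def cam(n):
    c=get_calibration(n); K=(c["fx"],c["fy"],c["cx"],c["cy"])
    if n=="wrist":
        s=ctrl.sense(); T=np.eye(4); T[:3,:3]=R.from_euler("xyz",s["ee_rot"]).as_matrix(); T[:3,3]=s["tcp_pos"]
        T=T@c["T_tool_cam"]; return K,T[:3,:3],T[:3,3]
    return K,R.from_euler("xyz",c["orientation"]).as_matrix(),np.array(c["origin"])
def ray(C,p):
    K,M,o=C; d=M@np.array([(p[0]-K[2])/K[0],(p[1]-K[3])/K[1],1]); return o,d/np.linalg.norm(d)
def plane(C,p,z):
    o,d=ray(C,p); return o+d*(z-o[2])/d[2]
def tri(rays):
    A=sum(np.eye(3)-np.outer(d,d) for o,d in rays); b=sum((np.eye(3)-np.outer(d,d))@o for o,d in rays)
    x=np.linalg.solve(A,b); return x,[np.linalg.norm((np.eye(3)-np.outer(d,d))@(x-o)) for o,d in rays]
def proj(C,P):
    K,M,o=C; c=(np.asarray(P)-o)@M; return np.c_[K[0]*c[:,0]/c[:,2]+K[2],K[1]*c[:,1]/c[:,2]+K[3]]
E
python3 - <<'E'
from h import *
S,T=cam("scene"),cam("top")
for n,a,b in (("lamp",[306.1,199.9],[257.6,189.9]),("fc",[298.7,178.4],[270.9,215.3]),("fa",[306,204.1],[253.6,186.8]),("stop",[194.6,181.5],[287.2,188.8]),("stop2",[194.6,181.5],[347.2,189.1])):
    x,e=tri([ray(S,a),ray(T,b)]); print(n,x.round(1),np.round(e,1), plane(S,a,240).round(), plane(T,b,240).round())
im=np.vstack
a=cv2.imread("pics/scene0.png")[100:290,130:390]; b=cv2.imread("pics/top0.png")[110:300,170:430]
cv2.imwrite("pics/v1.png",np.vstack([cv2.resize(x,None,fx=1.57*1,fy=1.57*1,interpolation=cv2.INTER_CUBIC) for x in(a,b)]))
E
```

```text
lamp [590.8  93.  241.7] [5.8 5.8] [586.  98. 240.] [593.  88. 240.]
fc [511.1  49.8 246.1] [3.4 3.4] [501.  50. 240.] [513.  47. 240.]
fa [602.6 101.4 239.3] [1.2 1.2] [603. 103. 240.] [603. 100. 240.]
stop [630.  -76.3 287.8] [83. 83.] [ 596. -196.  240.] [595.  -5. 240.]
stop2 [ 593.4 -194.7  238.2] [2.9 2.9] [ 596. -196.  240.] [ 592. -192.  240.]
```

View pics/v1.png

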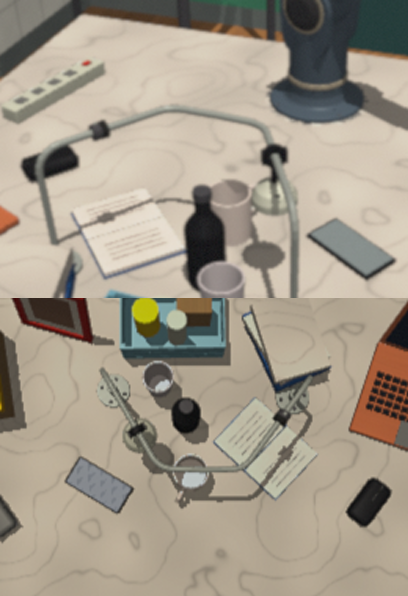

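Picture: the lamp's eye sits on the first arm (scene ≈306,200; top ≈257,193). The black stop is on the far last arm (scene ≈192,183; top ≈349,187). The bottle is inside the bay and the mug is under the front bar. This agrees with stop2 (593,-195,238) from triangulation. Next I'll move to a close overview with the wrist camera.

```bash
cat >> h.py <<'E'
def plan(pose0,wps,dec=1):
    """pose0=(x,y,z,yaw) tool down; wps list of (x,y,z,yaw,nrows); prints rows"""
    p=np.array(pose0,float); X=[];W=[]
    for w in wps:
        s=p.copy(); t=np.array(w[:4],float)
        for i in range(1,w[4]+1):
            g=s+(t-s)*i/w[4]; d=g-p; c,n=np.cos(p[3]),np.sin(p[3])
            X.append([round(float(v),dec)+0 for v in (c*d[0]+n*d[1], n*d[0]-c*d[1], -d[2])]); W.append([0,0,round(float(-d[3]),3)+0])
            x=X[-1]; p=np.array([p[0]+c*x[0]+n*x[1],p[1]+n*x[0]-c*x[1],p[2]-x[2],p[3]-W[-1][2]])
    for i in range(0,len(X),12): print("xyz",X[i:i+12],"\ntwist",W[i:i+12])
    print("end",p.round(3))
def pose():
    s=ctrl.sense(); return [*s["tcp_pos"],s["ee_rot"][2]]
E
python3 - <<'E'
from h import *
plan(pose(),[(300,560,440,2.4,6),(640,20,440,0,16),(640,20,440,0,2)],0)
E
```

```text
xyz [[-11.0, -7.0, -36.0], [-11.0, -7.0, -36.0], [-12.0, -6.0, -37.0], [-11.0, -5.0, -36.0], [-13.0, -4.0, -36.0], [-12.0, -4.0, -36.0], [-38.0, -11.0, 0.0], [-40.0, -4.0, 0.0], [-40.0, 1.0, 0.0], [-39.0, 7.0, 0.0], [-38.0, 13.0, 0.0], [-35.0, 19.0, 0.0]] 
twist [[0, 0, 0.059], [0, 0, 0.058], [0, 0, 0.059], [0, 0, 0.059], [0, 0, 0.058], [0, 0, 0.059], [0, 0, 0.15], [0, 0, 0.15], [0, 0, 0.15], [0, 0, 0.15], [0, 0, 0.15], [0, 0, 0.15]]
xyz [[-32.0, 23.0, 0.0], [-28.0, 29.0, 0.0], [-24.0, 32.0, 0.0], [-19.0, 35.0, 0.0], [-13.0, 38.0, 0.0], [-8.0, 39.0, 0.0], [-1.0, 40.0, 0.0], [4.0, 39.0, 0.0], [11.0, 39.0, 0.0], [16.0, 36.0, 0.0], [0.0, 0.0, 0.0], [0.0, 0.0, 0.0]] 
twist [[0, 0, 0.15], [0, 0, 0.15], [0, 0, 0.15], [0, 0, 0.15], [0, 0, 0.15], [0, 0, 0.15], [0, 0, 0.15], [0, 0, 0.15], [0, 0, 0.15], [0, 0, 0.15], [0, 0, 0.0], [0, 0, 0.0]]
end [640.399  20.315 439.537  -0.   ]
```

Emit:
jog_arm(xyz=[[-11,-7,-36],[-11,-7,-36],[-12,-6,-37],[-11,-5,-36],[-13,-4,-36],[-12,-4,-36],[-38,-11,0],[-40,-4,0],[-40,1,0],[-39,7,0],[-38,13,0],[-35,19,0]], twist=[[0,0,0.059],[0,0,0.058],[0,0,0.059],[0,0,0.059],[0,0,0.058],[0,0,0.059],[0,0,0.15],[0,0,0.15],[0,0,0.15],[0,0,0.15],[0,0,0.15],[0,0,0.15]], grip=0)

```text
time: 2.0
tcp_pos: [428.1, 356.1, 439.8]
ee_rot: [3.141, -0.001, 1.495]
ft_force: [0.8, 0.2, 0.5]
finger_gap: 0.4
grip_force: 0.0
```

Emit:
jog_arm(xyz=[[-32,23,0],[-28,29,0],[-24,32,0],[-19,35,0],[-13,38,0],[-8,39,0],[-1,40,0],[4,39,0],[11,39,0],[16,36,0],[0,0,0],[0,0,0]], twist=[[0,0,0.15],[0,0,0.15],[0,0,0.15],[0,0,0.15],[0,0,0.15],[0,0,0.15],[0,0,0.15],[0,0,0.15],[0,0,0.15],[0,0,0.15],[0,0,0],[0,0,0]])

```text
time: 3.5
tcp_pos: [640.2, 21.2, 439.4]
ee_rot: [-3.141, 0.0, 0.002]
ft_force: [-0.6, 0.3, 0.7]
finger_gap: 0.5
grip_force: 0.0
```

```bash
cat > look.py <<'E'
from h import *
import sys,pickle
tag=sys.argv[1]
C=cam("wrist"); im=camera("wrist"); cv2.imwrite(f"pics/{tag}.png",im); pickle.dump(C,open(f"pics/{tag}.pkl","wb"))
for q in ("lamp","first_corner","first_arm","stop_face"):
    for r in spotter.mark_of(q,"wrist")[:2]:
        p=np.array(r["centre"])*[560,420]; print(q,p.round(1),round(r["confidence"],2),plane(C,p,240).round(1))
m=spotter.masks_of("stand","wrist")
if m: print("stand",m[0]["confidence"],m[0]["pixels"].sum()); np.save(f"pics/{tag}_m.npy",m[0]["pixels"])
E
python3 look.py w1
```

```text
lamp [216.2 238.4] 0.79 [581.6  89.8 240. ]
first_corner [485.2 231.1] 0.34 [ 590.3 -187.8  240. ]
first_arm [202.6 216.1] 0.68 [605.6 102.6 240. ]
stop_face [485.5 228.7] 0.59 [ 592.9 -187.8  240. ]
stand 0.7 9681
```

Emit:
jog_arm(xyz=[[0,30,0],[0,40,0],[0,40,0],[0,30,0],[0,0,0],[0,0,0]], twist=[[0,0,0],[0,0,0],[0,0,0],[0,0,0],[0,0,0],[0,0,0]])

```text
time: 4.55
tcp_pos: [640.7, -118.1, 439.5]
ee_rot: [-3.14, -0.0, 0.002]
ft_force: [0.3, 0.6, 0.0]
finger_gap: 0.4
grip_force: 0.0
```

```bash
python3 look.py w2; python3 - <<'E'
import cv2,numpy as np
o=[]
for t in("w1","w2"):
    im=cv2.imread(f"pics/{t}.png"); m=np.load(f"pics/{t}_m.npy").astype(np.uint8)
    c,_=cv2.findContours(m,0,2); cv2.drawContours(im,c,-1,(0,0,255),1); o.append(cv2.resize(im,(400,300),interpolation=cv2.INTER_AREA))
cv2.imwrite("pics/v2.png",np.vstack(o))
E
```

```text
lamp [ 80.6 239.7] 0.9 [580.2  91.5 240. ]
first_arm [ 66.1 220. ] 0.85 [601.5 103.3 240. ]
stop_face [351.8 229.7] 0.85 [ 592.  -189.5  240. ]
stand 0.95 9732
```

View pics/v2.png

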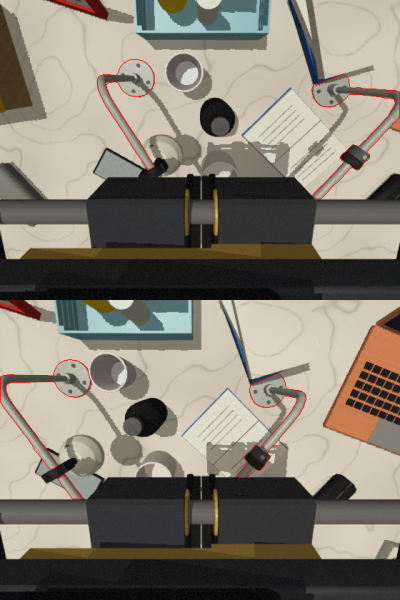

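The picture shows both arms, both feet, the lamp (crop ≈160,160 in view 1) and the stop (≈355,157 in view 1, ≈257,457 in the stack). The gripper body hides the front bar, so I'll step back towards the robot for one more view.

Emit:
jog_arm(xyz=[[-30,-15,0],[-40,-25,0],[-40,-25,0],[-30,-15,0],[0,0,0],[0,0,0]], twist=[[0,0,0],[0,0,0],[0,0,0],[0,0,0],[0,0,0],[0,0,0]])

```text
time: 5.6
tcp_pos: [500.8, -39.8, 439.8]
ee_rot: [-3.142, -0.001, -0.0]
ft_force: [0.1, -0.0, 0.1]
finger_gap: 0.2
grip_force: 0.0
```

```bash
python3 look.py w3; python3 - <<'E'
from h import *
import pickle
L=[(216.2,238.4),(80.6,239.7)];S=[(485.5,228.7),(351.8,229.7)]
Cs=[pickle.load(open(f"pics/w{i}.pkl","rb")) for i in(1,2,3)]
for a in(L,S):print(tri([ray(Cs[i],a[i]) for i in(0,1)]))
# rectify to z=240, 1px=0.5mm, x 420..740 rows, y 220..-320
xs=np.arange(740,420,-.5);ys=np.arange(220,-320,-.5)
G=np.stack(np.meshgrid(ys,xs),-1).reshape(-1,2)
P=np.c_[G[:,1],G[:,0],np.full(len(G),240.)]
out=[]
acc=np.zeros((len(xs),len(ys),3),np.uint8)
for i,C in enumerate(Cs):
    uv=proj(C,P).reshape(len(xs),len(ys),2).astype(np.float32)
    im=cv2.imread(f"pics/w{i+1}.png"); m=np.load(f"pics/w{i+1}_m.npy").astype(np.uint8)*255
    ri=cv2.remap(im,uv[...,0],uv[...,1],1); rm=cv2.remap(m,uv[...,0],uv[...,1],1)
    cv2.imwrite(f"pics/r{i+1}.png",ri); np.save(f"pics/r{i+1}m.npy",rm)
    acc[...,i]=rm
cv2.imwrite("pics/acc.png",acc)
v=np.vstack([cv2.resize(cv2.imread("pics/r3.png"),(500,296),interpolation=3),cv2.resize(acc,(500,296),interpolation=3)])
cv2.imwrite("pics/v3.png",v)
E
```

```text
lamp [146.5  98.2] 0.58 [581.7  87.9 240. ]
first_corner [192.2 174.6] 0.76 [509.3  49.5 240. ]
first_arm [127.3  75. ] 0.93 [602.2 103.8 240. ]
first_arm [513.2 192.8] 0.65 [ 491.1 -271.5  240. ]
stop_face [442.2  85.9] 0.7 [ 592.9 -188.6  240. ]
stand 0.64 12415
(array([582.27231539,  89.09933244, 243.87010143]), [np.float64(0.6215430453657256), np.float64(0.6215430453655978)])
(array([ 591.01244951, -190.37115379,  235.62276593]), [np.float64(0.43460153261311996), np.float64(0.4346015326132117)])
```

View pics/v3.png

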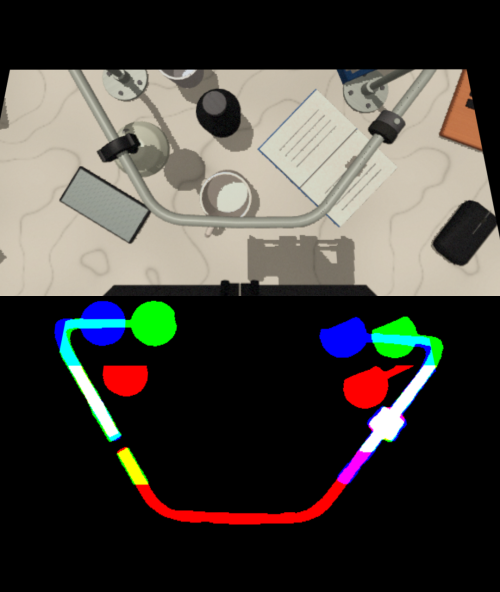

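The picture shows the rectified bar at z = 240, and all three views overlap on it, so the height is confirmed. The lamp eye is at about (118,147), the stop at about (387,126), and the front bar runs along row 220. Next I'll fit the rail model.

```bash
cat > rail.py <<'E'
import numpy as np
from scipy.optimize import least_squares
def model(p,step=1.0,L0=196,L1=215):
    """centreline points from first arm outward end to last arm; stations s (0 at first corner tangent start)"""
    x0,y0,yaw,e1,k,e2=p
    tl=50*np.tan(np.radians(27.5)); arc=50*np.radians(55)
    segs=[(L0-tl,0,0),(arc,1/50,e1),((170-2*tl)/2,0,k),((170-2*tl)/2,0,0),(arc,1/50,e2),(L1-tl,0,0)]
    pos=np.array([x0+L0*np.cos(yaw),y0+L0*np.sin(yaw)]); h=yaw+np.pi
    P=[];H=[]
    for L,c,e in segs:
        n=int(round(L/step)); ds=L/n
        for i in range(n):
            P.append(pos);H.append(h); hm=h+c*ds/2; pos=pos+ds*np.array([np.cos(hm),np.sin(hm)]); h=h+c*ds
        h+=e
    return np.array(P),np.array(H)
E
python3 - <<'E'
from h import *
from rail import *
from scipy.spatial import cKDTree
pts=[]
for i in(1,2,3):
    rm=(np.load(f"pics/r{i}m.npy")>127).astype(np.uint8)
    dt=cv2.distanceTransform(rm,cv2.DIST_L2,5)*.5
    mx=cv2.dilate(dt,np.ones((5,5))); r,c=np.where((dt>=mx-.01)&(dt>4.5)&(dt<8))
    x=740-.5*r;y=220-.5*c
    ok=(np.hypot(x-592,y+190)>28)&(np.hypot(x-582,y-89)>25)&(x<655)&((i==3)|(x>555))
    ok&=~((i==3)&(x>615)&(y>-260)&(abs(y+60)<175)) if i==3 else True
    print(i,ok.sum(),np.median(dt[r,c][ok])); pts.append(np.c_[x[ok],y[ok],np.full(ok.sum(),i)])
A=np.vstack(pts); 
def f(p):
    P,H=model(p); d,j=cKDTree(P).query(A[:,:2]); h=H[j]
    v=A[:,:2]-P[j]; return np.cos(h)*v[:,1]-np.sin(h)*v[:,0]
s=least_squares(f,[509,49.5,.515,0,0,0],loss="soft_l1",diff_step=1e-4)
p=s.x; r=f(p); print(p[:3].round(3),np.degrees(p[3:]).round(2),"rms",np.sqrt(np.mean(np.clip(r,-5,5)**2)))
P,H=model(p); np.save("fit.npy",p)
d,j=cKDTree(P).query(A[:,:2])
for i in(1,2,3):
    q=A[:,2]==i; print(i,[(b,round(float(np.median(r[q&(j//40==b)])),2)) for b in range(12) if (q&(j//40==b)).sum()>3])
for n,t in(("lamp",(582,89)),("stop",(592.5,-189.5)),("fa",(602,103))):
    dd,jj=cKDTree(P).query(t); print(n,jj,dd.round(1),P[jj].round(1),H[jj].round(3))
# stop extent along the arm from colour: dark pixels on axis
g=cv2.cvtColor(cv2.imread("pics/r3.png"),6); 
for i in(1,2,3):
    g=cv2.cvtColor(cv2.imread(f"pics/r{i}.png"),6).astype(np.float32)
    for off in(10,0,-10):
        Q=P+off*np.c_[-np.sin(H),np.cos(H)]
        v=cv2.remap(g,((220-Q[:,1])*2).astype(np.float32),((740-Q[:,0])*2).astype(np.float32),1).ravel()
        print(i,off,jj0:=int(cKDTree(P).query((592.5,-189.5))[1])-20,v[jj0:jj0+45].astype(int).tolist())
print(len(P))
E
```

```text
1 63 6.8938
2 55 6.999999
3 474 6.0
[504.811  49.093   0.516] [ 2.41  3.65 -3.08] rms 0.31379310901137086
1 [(0, -0.1), (1, 0.18), (10, -0.22)]
2 [(0, -0.18), (1, -0.05)]
3 [(0, -0.05), (1, -0.09), (2, 0.08), (3, 0.03), (4, -0.05), (5, -0.06), (6, 0.12), (7, -0.08), (8, 0.22), (9, 0.06), (10, -0.05)]Traceback (most recent call last):
  File "<stdin>", line 24, in <module>
AttributeError: 'float' object has no attribute 'round'
```

```bash
python3 - <<'E'
from h import *
from rail import *
from scipy.spatial import cKDTree
p=np.load("fit.npy");P,H=model(p);K=cKDTree(P)
for n,t in(("lamp",(582,89)),("stop",(592.5,-189.5)),("fa",(602,103)),("botl",(605,0))):
    dd,jj=K.query(t); print(n,jj,round(dd,1),P[jj].round(1),H[jj].round(3))
for i in(1,2,3):
    g=cv2.cvtColor(cv2.imread(f"pics/r{i}.png"),6).astype(np.float32)
    for nm,c,o in(("stop",(592.5,-189.5),(9,0,-9)),("lamp",(582,89),(12,0,-12))):
      j0=int(K.query(c)[1])-20; print(nm,j0)
      for off in o:
        Q=P+off*np.c_[-np.sin(H),np.cos(H)]
        v=cv2.remap(g,((220-Q[:,1])*2).astype(np.float32),((740-Q[:,0])*2).astype(np.float32),1).ravel()
        print(i,off,v[j0:j0+42].astype(int).tolist())
print(len(P))
E
```

```text
lamp 109 3.3 [580.5  92. ] 3.657
stop 473 0.4 [ 592.2 -189.6] 5.629
fa 85 1.0 [601.4 103.8] 3.657
botl 133 92.1 [559.6  80.2] 3.657
stop 453
1 9 [199, 199, 197, 199, 198, 198, 198, 199, 200, 199, 199, 201, 200, 200, 201, 201, 201, 201, 191, 118, 33, 26, 34, 34, 35, 35, 35, 30, 33, 33, 34, 33, 34, 46, 62, 63, 64, 65, 64, 62, 61, 60]
1 0 [176, 177, 177, 175, 168, 164, 174, 168, 166, 175, 176, 177, 177, 178, 179, 177, 177, 177, 176, 177, 131, 69, 37, 42, 42, 41, 40, 38, 40, 41, 42, 42, 42, 41, 64, 82, 84, 85, 84, 83, 83, 84]
1 -9 [200, 200, 200, 200, 200, 201, 200, 200, 202, 202, 202, 201, 202, 201, 202, 201, 201, 200, 202, 184, 101, 27, 28, 36, 36, 39, 40, 38, 41, 40, 41, 41, 40, 36, 52, 76, 80, 77, 76, 93, 131, 151]
lamp 89
1 12 [197, 207, 202, 192, 202, 203, 173, 82, 23, 16, 10, 10, 13, 15, 16, 17, 23, 24, 24, 22, 22, 17, 16, 18, 14, 22, 18, 22, 30, 57, 100, 115, 138, 147, 129, 150, 177, 138, 60, 29, 29, 23]
1 0 [161, 161, 160, 159, 159, 160, 160, 160, 160, 159, 159, 159, 159, 158, 149, 88, 22, 33, 47, 42, 43, 38, 34, 34, 34, 31, 32, 30, 27, 26, 25, 25, 22, 22, 23, 24, 23, 27, 25, 19
[... 1841 characters left out ...]
94, 191, 157, 66, 9, 8, 12, 5, 16, 28, 31, 31, 35, 31, 37, 37, 36, 35, 38, 37, 37, 57, 66, 67, 67, 65]
lamp 89
3 12 [197, 197, 196, 182, 171, 167, 168, 152, 148, 156, 182, 168, 96, 23, 23, 19, 20, 18, 21, 24, 21, 18, 17, 20, 17, 16, 5, 8, 11, 14, 11, 10, 13, 24, 74, 118, 119, 118, 117, 118, 116, 113]
3 0 [174, 174, 174, 174, 176, 173, 174, 175, 174, 172, 109, 62, 69, 68, 65, 63, 61, 57, 52, 51, 51, 47, 45, 28, 11, 24, 70, 95, 100, 127, 169, 174, 172, 171, 172, 172, 172, 172, 173, 171, 172, 171]
3 -12 [196, 196, 196, 195, 195, 196, 197, 196, 196, 195, 168, 69, 29, 27, 23, 27, 26, 31, 27, 31, 23, 25, 23, 27, 13, 9, 11, 11, 20, 97, 180, 187, 192, 193, 184, 193, 193, 190, 191, 187, 182, 177]
573
```

Fit RMS is 0.3 mm: bend errors +2.4° and −3.1°, kink 3.65°. The stop face is at s ≈ 473 and the lamp at s ≈ 109.5, at (580,92). Next is the grasp.

```bash
python3 - <<'E'
from h import *
plan(pose(),[(580.1,91.8,320,.516,6),(580.1,91.8,219,.516,6)],0)
E
```

```text
xyz [[13.0, -22.0, 20.0], [15.0, -21.0, 20.0], [17.0, -19.0, 20.0], [18.0, -18.0, 19.0], [20.0, -16.0, 20.0], [21.0, -15.0, 20.0], [0.0, 0.0, 17.0], [0.0, 0.0, 17.0], [0.0, 0.0, 17.0], [0.0, 0.0, 16.0], [0.0, 0.0, 17.0], [0.0, 0.0, 17.0]] 
twist [[0, 0, -0.086], [0, 0, -0.086], [0, 0, -0.087], [0, 0, -0.086], [0, 0, -0.086], [0, 0, -0.086], [0, 0, 0.0], [0, 0, 0.0], [0, 0, 0.0], [0, 0, 0.0], [0, 0, 0.0], [0, 0, 0.0]]
end [5.79600e+02 9.19100e+01 2.19237e+02 5.16000e-01]
```

Emit:
jog_arm(xyz=[[13,-22,20],[15,-21,20],[17,-19,20],[18,-18,19],[20,-16,20],[21,-15,20],[0,0,0],[0,0,0]], twist=[[0,0,-0.086],[0,0,-0.086],[0,0,-0.087],[0,0,-0.086],[0,0,-0.086],[0,0,-0.086],[0,0,0],[0,0,0]], grip=70)

```text
time: 6.9
tcp_pos: [579.3, 91.0, 321.1]
ee_rot: [3.141, 0.0, 0.514]
ft_force: [-0.7, 0.0, -0.1]
finger_gap: 67.6
grip_force: 0.0
```

```bash
python3 - <<'E'
from h import *
s=ctrl.sense(); print(pose(),s["ft_force"])
C=cam("wrist"); im=camera("wrist")
print(proj(C,[[580,92,240],[601,104,240],[540,70,240]]).round())
cv2.imwrite("pics/v4.png",im)
E
```

```text
[np.float64(579.2780277936263), np.float64(90.9678765662255), np.float64(321.0562332596642), np.float64(0.514136205382346)] [-0.74413186  0.03120643 -0.10298613]
[[282. 215.]
 [282. 181.]
 [281. 276.]]
```

View pics/v4.png

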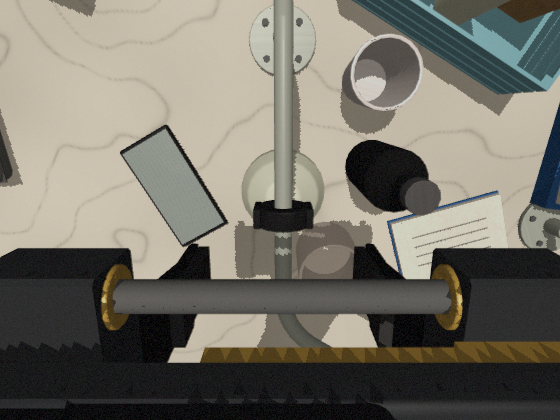

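The picture shows the bar centred at column ≈284 with the eye at rows 203–228 (centre ≈284,215), matching the prediction of (282,215). The fingers straddle the bar, so I'll descend.

Emit:
jog_arm(xyz=[[1,0.5,17],[0,0,17],[0,0,17],[0,0,17],[0,0,17],[0,0,17],[0,0,0],[0,0,0]], twist=[[0,0,0],[0,0,0],[0,0,0],[0,0,0],[0,0,0],[0,0,0],[0,0,0],[0,0,0]])

```text
time: 7.95
tcp_pos: [580.6, 92.4, 218.9]
ee_rot: [3.141, -0.001, 0.517]
ft_force: [-1.0, -0.0, 0.1]
finger_gap: 70.1
grip_force: 0.0
```

Emit:
jog_arm(xyz=[[0,0,0],[0,0,0],[0,0,0],[0,0,0],[0,0,0],[0,0,0],[0,0,0],[0,0,0]], twist=[[0,0,0],[0,0,0],[0,0,0],[0,0,0],[0,0,0],[0,0,0],[0,0,0],[0,0,0]], grip=34, squeeze=5)

```text
time: 8.95
tcp_pos: [580.5, 92.0, 218.7]
ee_rot: [3.141, -0.0, 0.516]
ft_force: [1.7, -2.9, 1.1]
finger_gap: 39.9
grip_force: 5.0
```

Emit:
jog_arm(xyz=[[0,0.8,-0.8],[0,0,0],[0,0,0],[0,0,0]], twist=[[0,0,0],[0,0,0],[0,0,0],[0,0,0]])

```text
time: 9.45
tcp_pos: [580.2, 92.1, 219.1]
ee_rot: [-3.141, 0.001, 0.517]
ft_force: [1.0, 0.1, -1.4]
finger_gap: 40.1
grip_force: 5.0
```

Emit:
jog_arm(xyz=[[0,0.7,-0.8],[0,0,0],[0,0,0],[0,0,0]], twist=[[0,0,0],[0,0,0],[0,0,0],[0,0,0]])

```text
time: 9.95
tcp_pos: [580.9, 91.3, 220.1]
ee_rot: [-3.141, 0.0, 0.517]
ft_force: [-0.5, 0.2, -0.7]
finger_gap: 40.3
grip_force: 5.0
```

Free now; only the lamp's weight shows. Next I'll follow the fitted path in short calls, watching the force.

```bash
cat > go.py <<'E'
from h import *
from rail import *
from scipy.ndimage import uniform_filter1d
import sys
# usage: s0 s1 nrows lat(mm tool y correction) [repeat s1 n lat...]; state kept in st.npy (model x,y,yaw)
P,H=model(np.load("fit.npy")); Hs=uniform_filter1d(H,9)
S=np.arange(len(P)); at=lambda s:np.array([np.interp(s,S,P[:,0]),np.interp(s,S,P[:,1]),np.interp(s,S,Hs)-np.pi])
s0=float(sys.argv[1]); a=sys.argv[2:]
try: p=np.load("st.npy") if s0>110 else at(s0)
except Exception: p=at(s0)
w=[]
s=s0
for s1,n in zip(a[0::2],a[1::2]):
    s1=float(s1);n=int(n)
    for i in range(1,n+1):
        g=at(s+(s1-s)*i/n); w.append((g[0],g[1],0,g[2],1))
    s=s1
X=[];W=[]
for g in w:
    d=np.array([g[0]-p[0],g[1]-p[1]]);c,n=np.cos(p[2]),np.sin(p[2])
    x=round(c*d[0]+n*d[1],1)+0.;y=round(n*d[0]-c*d[1],1)+0.;t=round(-(g[3]-p[2]),3)+0.
    X.append([float(x),float(y),0]);W.append([0,0,float(t)]); p=np.array([p[0]+c*x+n*y,p[1]+n*x-c*y,p[2]-t])
for i in range(0,len(X),12): print(X[i:i+12],"\n",W[i:i+12])
np.save("st.npy",p); print("end s",s,p.round(2))
E
python3 go.py 109.5 169.5 12 241.5 18 301.5 12 
```

```text
[[-5.0, 0.0, 0], [-5.0, 0.0, 0], [-5.0, 0.0, 0], [-5.0, 0.0, 0], [-5.0, 0.0, 0], [-5.0, 0.0, 0], [-5.0, 0.0, 0], [-5.0, 0.0, 0], [-5.0, 0.0, 0], [-5.0, 0.0, 0], [-5.0, 0.0, 0], [-5.0, 0.0, 0]] 
 [[0, 0, 0.0], [0, 0, 0.0], [0, 0, 0.0], [0, 0, 0.0], [0, 0, 0.0], [0, 0, 0.0], [0, 0, 0.0], [0, 0, 0.0], [0, 0, 0.0], [0, 0, 0.0], [0, 0, 0.0], [0, 0, -0.018]]
[[-4.0, 0.1, 0], [-4.0, 0.1, 0], [-4.0, 0.2, 0], [-4.0, 0.1, 0], [-4.0, 0.2, 0], [-4.0, 0.2, 0], [-4.0, 0.1, 0], [-4.0, 0.2, 0], [-3.9, 0.1, 0], [-4.0, 0.2, 0], [-4.0, 0.2, 0], [-4.0, 0.1, 0]] 
 [[0, 0, -0.053], [0, 0, -0.079], [0, 0, -0.08], [0, 0, -0.08], [0, 0, -0.08], [0, 0, -0.08], [0, 0, -0.08], [0, 0, -0.08], [0, 0, -0.08], [0, 0, -0.08], [0, 0, -0.082], [0, 0, -0.081]]
[[-4.0, 0.2, 0], [-4.0, 0.0, 0], [-4.0, 0.0, 0], [-4.0, 0.0, 0], [-4.0, 0.0, 0], [-4.0, 0.0, 0], [-5.0, 0.0, 0], [-5.0, 0.0, 0], [-5.0, 0.0, 0], [-5.0, 0.0, 0], [-5.0, 0.0, 0], [-5.0, 0.0, 0]] 
 [[0, 0, -0.045], [0, 0, -0.004], [0, 0, 0.0], [0, 0, 0.0], [0, 0, 0.0], [0, 0, 0.0], [0, 0, 0.0], [0, 0, 0.0], [0, 0, 0.0], [0, 0, 0.0], [0, 0, 0.0], [0, 0, 0.0]]
[[-5.0, 0.0, 0], [-5.0, 0.1, 0], [-5.0, 0.0, 0], [-5.0, 0.0, 0], [-5.0, 0.0, 0], [-5.0, 0.0, 0]] 
 [[0, 0, -0.032], [0, 0, -0.032], [0, 0, 0.0], [0, 0, 0.0], [0, 0, 0.0], [0, 0, 0.0]]
end s 301.5 [499.44 -60.21   1.58]
```

Emit:
jog_arm(xyz=[[-5,0.2,0],[-5,0.2,0],[-5,0.1,0],[-5,0,0],[-5,0,0],[-5,0,0],[-5,0,0],[-5,0,0],[-5,0,0],[-5,0,0],[-5,0,0],[-5,0,0]], twist=[[0,0,0],[0,0,0],[0,0,0],[0,0,0],[0,0,0],[0,0,0],[0,0,0],[0,0,0],[0,0,0],[0,0,0],[0,0,0],[0,0,-0.018]])

```text
time: 11.45
tcp_pos: [528.7, 60.9, 220.1]
ee_rot: [-3.142, -0.0, 0.536]
ft_force: [0.2, 0.0, -1.0]
finger_gap: 40.1
grip_force: 5.0
```

```bash
cat > f.py <<'E'
from h import *
F=[];Q=[]
for i in range(4):
    s=ctrl.sense();F.append(s["ft_force"]);Q.append(s["tcp_pos"]); camera("wrist")
y=s["ee_rot"][2]; f=np.mean(F,0); c,n=np.cos(y),np.sin(y)
print("tcp",np.mean(Q,0).round(2),"yaw",round(y,3),"f tool x,y,up",np.round([c*f[0]+n*f[1],n*f[0]-c*f[1],f[2]],2),"std",np.std(F,0).round(2),"gap",s["finger_gap"])
E
python3 f.py
```

```text
tcp [528.53  60.77 220.14] yaw 0.535 f tool x,y,up [-0.14 -0.15 -1.26] std [0.91 0.58 0.52] gap 40.224779105580396
```

Emit:
jog_arm(xyz=[[-4,0.1,0],[-4,0.1,0],[-4,0.2,0],[-4,0.1,0],[-4,0.2,0],[-4,0.2,0],[0,0,0]], twist=[[0,0,-0.053],[0,0,-0.079],[0,0,-0.08],[0,0,-0.08],[0,0,-0.08],[0,0,-0.08],[0,0,0]])

```text
time: 12.52
tcp_pos: [511.7, 44.7, 220.2]
ee_rot: [3.142, -0.0, 0.985]
ft_force: [0.3, -0.3, -1.8]
finger_gap: 40.4
grip_force: 5.0
```

```bash
python3 f.py
```

```text
tcp [511.76  44.95 220.16] yaw 0.986 f tool x,y,up [-0.12 -0.06 -1.78] std [0.29 0.5  0.35] gap 39.635785869164714
```

Emit:
jog_arm(xyz=[[-4,0.1,0],[-4,0.2,0],[-3.9,0.1,0],[-4,0.2,0],[-4,0.2,0],[-4,0.1,0],[-4,0.2,0],[-4,0,0],[0,0,0]], twist=[[0,0,-0.08],[0,0,-0.08],[0,0,-0.08],[0,0,-0.08],[0,0,-0.082],[0,0,-0.081],[0,0,-0.045],[0,0,-0.004],[0,0,0]])

```text
time: 13.85
tcp_pos: [503.2, 14.3, 220.1]
ee_rot: [3.142, -0.0, 1.517]
ft_force: [-0.1, 0.8, -1.0]
finger_gap: 39.8
grip_force: 5.0
```

```bash
python3 f.py
```

```text
tcp [503.15  14.64 220.11] yaw 1.519 f tool x,y,up [ 0.02  0.2  -1.3 ] std [0.17 0.5  0.25] gap 40.13502049767748
```

Emit:
jog_arm(xyz=[[-4,0,0],[-4,0,0],[-4,0,0],[-4,0,0],[-5,0,0],[-5,0,0],[-5,0,0],[-5,0,0],[0,0,0]], twist=[[0,0,0],[0,0,0],[0,0,0],[0,0,0],[0,0,0],[0,0,0],[0,0,0],[0,0,0],[0,0,0]])

```text
time: 15.18
tcp_pos: [501.2, -21.9, 220.1]
ee_rot: [-3.142, -0.0, 1.518]
ft_force: [-0.2, 0.3, -1.3]
finger_gap: 40.1
grip_force: 5.0
```

```bash
python3 f.py; python3 - <<'E'
from rail import *
P,H=model(np.load("fit.npy"))
for s in(169,195,225,261,301,321,340,380): print(s,P[s].round(2),(H[s]-np.pi).round(3))
E
```

```text
tcp [501.23 -21.43 220.12] yaw 1.519 f tool x,y,up [ 0.05  0.34 -1.38] std [0.39 0.26 0.43] gap 39.58801452398793
169 [528.33  62.42] 0.516
195 [509.62  44.78] 1.016
225 [501.96  16.2 ] 1.518
261 [500.04 -19.74] 1.518
301 [499.44 -59.69] 1.581
321 [499.65 -79.68] 1.581
340 [500.   -98.67] 1.661
380 [ 518.34 -133.02] 2.461
```

```bash
python3 go.py 301.5 329.5 6 401.5 18 446.5 9 
```

```text
[[-4.6, 0.0, 0], [-4.7, 0.0, 0], [-4.7, 0.0, 0], [-4.6, 0.0, 0], [-4.7, 0.0, 0], [-4.7, 0.0, 0], [-4.0, 0.0, 0], [-4.0, 0.0, 0], [-4.0, 0.1, 0], [-4.0, 0.2, 0], [-4.0, 0.1, 0], [-4.0, 0.2, 0]] 
 [[0, 0, 0.0], [0, 0, 0.0], [0, 0, 0.0], [0, 0, 0.0], [0, 0, 0.0], [0, 0, 0.0], [0, 0, -0.004], [0, 0, -0.036], [0, 0, -0.07], [0, 0, -0.08], [0, 0, -0.08], [0, 0, -0.08]]
[[-3.9, 0.2, 0], [-4.0, 0.1, 0], [-4.0, 0.2, 0], [-4.0, 0.1, 0], [-4.0, 0.2, 0], [-4.0, 0.1, 0], [-4.0, 0.2, 0], [-4.0, 0.1, 0], [-4.0, 0.0, 0], [-4.0, 0.0, 0], [-4.0, 0.0, 0], [-4.0, 0.0, 0]] 
 [[0, 0, -0.08], [0, 0, -0.08], [0, 0, -0.08], [0, 0, -0.08], [0, 0, -0.08], [0, 0, -0.08], [0, 0, -0.06], [0, 0, -0.021], [0, 0, 0.005], [0, 0, 0.0], [0, 0, 0.0], [0, 0, 0.0]]
[[-5.0, 0.0, 0], [-5.0, 0.0, 0], [-5.0, 0.0, 0], [-5.0, 0.0, 0], [-5.0, 0.0, 0], [-5.0, 0.0, 0], [-5.0, 0.0, 0], [-5.0, 0.0, 0], [-5.0, 0.0, 0]] 
 [[0, 0, 0.0], [0, 0, 0.0], [0, 0, 0.0], [0, 0, 0.0], [0, 0, 0.0], [0, 0, 0.0], [0, 0, 0.0], [0, 0, 0.0], [0, 0, 0.0]]
end s 446.5 [ 571.14 -173.43    2.49]
```

Emit:
jog_arm(xyz=[[-5,0,0],[-5,0,0],[-5,0,0],[-5,0.1,0],[-5,0,0],[-5,0,0],[-5,0,0],[-5,0,0],[0,0,0]], twist=[[0,0,0],[0,0,0],[0,0,-0.032],[0,0,-0.032],[0,0,0],[0,0,0],[0,0,0],[0,0,0],[0,0,0]])

```text
time: 16.5
tcp_pos: [500.7, -61.8, 220.1]
ee_rot: [-3.142, 0.0, 1.582]
ft_force: [0.1, -0.2, -1.9]
finger_gap: 40.5
grip_force: 5.0
```

```bash
python3 f.py
```

```text
tcp [500.69 -61.39 220.1 ] yaw 1.583 f tool x,y,up [-0.15 -0.08 -1.47] std [0.18 0.67 0.41] gap 39.838800136731216
```

Emit:
jog_arm(xyz=[[-4.6,0,0],[-4.7,0,0],[-4.7,0,0],[-4.6,0,0],[-4.7,0,0],[-4.7,0,0],[-4,0,0],[-4,0,0],[-4,0.1,0],[0,0,0]], twist=[[0,0,0],[0,0,0],[0,0,0],[0,0,0],[0,0,0],[0,0,0],[0,0,-0.004],[0,0,-0.036],[0,0,-0.07],[0,0,0]])

```text
time: 17.95
tcp_pos: [501.4, -101.7, 220.1]
ee_rot: [3.142, -0.0, 1.691]
ft_force: [-0.2, -0.9, -1.9]
finger_gap: 40.7
grip_force: 5.0
```

```bash
python3 f.py
```

```text
tcp [ 501.45 -101.38  220.11] yaw 1.692 f tool x,y,up [-0.2  -0.12 -1.62] std [0.41 0.47 0.26] gap 40.1837143833988
```

Emit:
jog_arm(xyz=[[-4,0.2,0],[-4,0.1,0],[-4,0.2,0],[-3.9,0.2,0],[-4,0.1,0],[-4,0.2,0],[0,0,0]], twist=[[0,0,-0.08],[0,0,-0.08],[0,0,-0.08],[0,0,-0.08],[0,0,-0.08],[0,0,-0.08],[0,0,0]])

```text
time: 19.02
tcp_pos: [510.0, -123.5, 220.1]
ee_rot: [3.142, -0.0, 2.171]
ft_force: [0.1, -0.3, -1.2]
finger_gap: 39.8
grip_force: 5.0
```

```bash
python3 f.py
```

```text
tcp [ 509.85 -123.32  220.06] yaw 2.172 f tool x,y,up [ 0.19  0.12 -1.52] std [0.17 0.33 0.23] gap 39.88419480807132
```

Emit:
jog_arm(xyz=[[-4,0.1,0],[-4,0.2,0],[-4,0.1,0],[-4,0.2,0],[-4,0.1,0],[-4,0,0],[0,0,0]], twist=[[0,0,-0.08],[0,0,-0.08],[0,0,-0.08],[0,0,-0.06],[0,0,-0.021],[0,0,0.005],[0,0,0]])

```text
time: 20.1
tcp_pos: [527.4, -140.0, 220.1]
ee_rot: [-3.142, -0.0, 2.488]
ft_force: [-0.1, -0.8, -2.3]
finger_gap: 40.0
grip_force: 5.0
```

```bash
python3 f.py
```

```text
tcp [ 527.24 -139.81  220.04] yaw 2.489 f tool x,y,up [-0.2  -0.01 -1.52] std [0.18 0.5  0.54] gap 39.89460609748801
```

Emit:
jog_arm(xyz=[[-4,0,0],[-4,0,0],[-4,0,0],[-5,0,0],[-5,0,0],[-5,0,0],[-5,0,0],[0,0,0]], twist=[[0,0,0],[0,0,0],[0,0,0],[0,0,0],[0,0,0],[0,0,0],[0,0,0],[0,0,0]])

```text
time: 21.3
tcp_pos: [552.9, -159.6, 220.1]
ee_rot: [-3.141, 0.0, 2.488]
ft_force: [-0.1, -0.6, -1.0]
finger_gap: 39.9
grip_force: 5.0
```

```bash
python3 f.py
```

```text
tcp [ 552.68 -159.33  220.03] yaw 2.489 f tool x,y,up [-0.14 -0.1  -1.3 ] std [0.19 0.26 0.49] gap 39.89404377072381
```

Emit:
jog_arm(xyz=[[-5,0,0],[-5,0,0],[-5,0,0],[-5,0,0],[-4,0,0],[0,0,0]], twist=[[0,0,0],[0,0,0],[0,0,0],[0,0,0],[0,0,0],[0,0,0]])

```text
time: 22.25
tcp_pos: [571.9, -174.1, 220.0]
ee_rot: [-3.141, -0.0, 2.489]
ft_force: [-0.1, 0.8, -2.0]
finger_gap: 39.9
grip_force: 5.0
```

```bash
python3 f.py
```

```text
tcp [ 571.74 -173.88  220.02] yaw 2.489 f tool x,y,up [ 0.49 -0.39 -1.72] std [0.73 0.65 0.3 ] gap 39.70236719588899
```

Emit:
jog_arm(xyz=[[-2,0,0],[-2,0,0],[-2,0,0],[-2,0,0],[-2,0,0],[-2,0,0],[0,0,0]], twist=[[0,0,0],[0,0,0],[0,0,0],[0,0,0],[0,0,0],[0,0,0],[0,0,0]])

```text
time: 23.32
tcp_pos: [581.4, -181.3, 220.1]
ee_rot: [3.142, -0.0, 2.489]
ft_force: [-0.1, -0.2, -2.0]
finger_gap: 40.2
grip_force: 5.0
```

```bash
python3 f.py
```

```text
tcp [ 581.26 -181.16  220.06] yaw 2.489 f tool x,y,up [ 0.18 -0.06 -1.26] std [0.54 0.34 0.6 ] gap 39.8986602058901
```

Emit:
jog_arm(xyz=[[-1,0,0],[-1,0,0],[-1,0,0],[0,0,0]], twist=[[0,0,0],[0,0,0],[0,0,0],[0,0,0]])

```text
time: 24.02
tcp_pos: [583.7, -183.0, 220.1]
ee_rot: [3.142, -0.0, 2.489]
ft_force: [-0.3, -0.8, -0.9]
finger_gap: 40.1
grip_force: 5.0
```

```bash
python3 f.py
```

```text
tcp [ 583.65 -182.99  220.07] yaw 2.489 f tool x,y,up [-0.13 -0.33 -1.11] std [0.83 0.34 0.47] gap 40.12084400123753
```

Emit:
jog_arm(xyz=[[-1,0,0],[-1,0,0],[0,0,0]], twist=[[0,0,0],[0,0,0],[0,0,0]])

```text
time: 24.6
tcp_pos: [585.3, -184.2, 220.1]
ee_rot: [3.142, -0.0, 2.489]
ft_force: [0.4, -0.5, -1.3]
finger_gap: 40.1
grip_force: 5.0
```

```bash
python3 f.py
```

```text
tcp [ 585.25 -184.2   220.07] yaw 2.489 f tool x,y,up [-0.07  0.07 -1.03] std [0.29 0.43 0.2 ] gap 39.768473324755014
```

Emit:
jog_arm(xyz=[[-1,0,0],[-0.8,0,0],[0,0,0]], twist=[[0,0,0],[0,0,0],[0,0,0]])

```text
time: 25.18
tcp_pos: [586.7, -185.3, 220.1]
ee_rot: [3.142, -0.0, 2.489]
ft_force: [0.5, 0.0, -2.2]
finger_gap: 40.0
grip_force: 5.0
```

```bash
python3 f.py
```

```text
tcp [ 586.68 -185.28  220.09] yaw 2.489 f tool x,y,up [-0.01  0.02 -1.58] std [0.38 0.16 0.41] gap 39.924331734958514
```

Emit:
jog_arm(xyz=[[-1,0,0],[0,0,0]], twist=[[0,0,0],[0,0,0]])

```text
time: 25.62
tcp_pos: [587.3, -185.6, 220.0]
ee_rot: [3.142, -0.001, 2.489]
ft_force: [-1.0, 0.4, -1.2]
finger_gap: 39.9
grip_force: 5.0
```

```bash
python3 f.py
```

```text
tcp [ 587.25 -185.67  220.03] yaw 2.489 f tool x,y,up [ 1.38 -0.06 -1.06] std [0.5  0.36 0.38] gap 40.14497391439305
```

Touching at about 1.4 N. Now I'll press to about 4 N.

Emit:
jog_arm(xyz=[[-0.5,0,0],[-0.5,0,0],[0,0,0],[0,0,0],[0,0,0]], twist=[[0,0,0],[0,0,0],[0,0,0],[0,0,0],[0,0,0]], squeeze=8)

```text
time: 26.45
tcp_pos: [587.8, -186.0, 220.0]
ee_rot: [3.142, -0.002, 2.489]
ft_force: [-4.5, 3.3, 1.0]
finger_gap: 40.2
grip_force: 8.0
```

```bash
python3 f.py
```

```text
tcp [ 587.75 -186.    219.96] yaw 2.489 f tool x,y,up [ 5.38 -0.47  1.43] std [0.48 0.7  0.23] gap 39.92419765025947
```

Emit:
jog_arm(xyz=[[0.5,0,0],[0.5,0,0],[0.5,0,0],[0.2,0,0.7],[0,0,0.7],[0,0,0]], twist=[[0,0,0],[0,0,0],[0,0,0],[0,0,0],[0,0,0],[0,0,0]])

```text
time: 27.4
tcp_pos: [587.2, -185.8, 218.8]
ee_rot: [3.141, 0.001, 2.489]
ft_force: [-1.3, 0.5, -1.4]
finger_gap: 39.8
grip_force: 8.0
```

```bash
python3 f.py
```

```text
tcp [ 587.22 -185.8   218.78] yaw 2.489 f tool x,y,up [ 0.55 -0.24 -1.31] std [0.56 0.54 0.19] gap 39.799523773446275
```

Emit:
jog_arm(xyz=[[0,0,0.6],[0,0,0]], twist=[[0,0,0],[0,0,0]])

```text
time: 27.85
tcp_pos: [587.2, -185.7, 218.3]
ee_rot: [3.141, 0.001, 2.489]
ft_force: [0.1, 0.2, -1.2]
finger_gap: 40.3
grip_force: 8.0
```

```bash
python3 f.py
```

```text
tcp [ 587.14 -185.69  218.26] yaw 2.489 f tool x,y,up [-0.12  0.17 -0.93] std [0.21 0.16 0.37] gap 39.8968283059584
```

Emit:
jog_arm(xyz=[[0,0,0.4],[0,0,0],[0,0,0]], twist=[[0,0,0],[0,0,0],[0,0,0]], squeeze=3)

```text
time: 28.42
tcp_pos: [587.1, -185.6, 218.1]
ee_rot: [3.141, 0.001, 2.489]
ft_force: [-0.9, -0.9, 2.7]
finger_gap: 40.2
grip_force: 3.0
```

Emit:
jog_arm(xyz=[[0,0,0],[0,0,0],[0,0,0],[0,0,0]], twist=[[0,0,0],[0,0,0],[0,0,0],[0,0,0]], grip=43)

```text
time: 28.92
tcp_pos: [586.8, -185.3, 217.6]
ee_rot: [3.142, -0.0, 2.489]
ft_force: [-0.5, -0.8, 0.4]
finger_gap: 43.0
grip_force: 0.0
```

```bash
python3 f.py
```

```text
tcp [ 586.88 -185.39  217.63] yaw 2.489 f tool x,y,up [-0.08 -0.22  0.28] std [0.3  0.36 0.64] gap 43.24254857911594
```

Emit:
jog_arm(xyz=[[0,0,0],[0,0,0],[0,0,0],[0,0,0],[0,0,0],[0,0,0]], twist=[[0,0,0],[0,0,0],[0,0,0],[0,0,0],[0,0,0],[0,0,0]], grip=70)

```text
time: 29.88
tcp_pos: [586.9, -185.5, 217.7]
ee_rot: [3.142, -0.0, 2.489]
ft_force: [-0.1, -0.4, 0.9]
finger_gap: 69.5
grip_force: 0.0
```

```bash
python3 f.py
```

```text
tcp [ 586.92 -185.44  217.7 ] yaw 2.489 f tool x,y,up [-0.09  0.02  0.11] std [0.4  0.34 0.53] gap 70.15602858563722
```

Emit:
jog_arm(xyz=[[0,0,-8],[0,0,-12],[0,0,-15],[0,0,-15],[0,0,-15],[0,0,-15],[0,0,-15],[0,0,-15],[0,0,0],[0,0,0],[0,0,0],[0,0,0]], twist=[[0,0,0],[0,0,0],[0,0,0],[0,0,0],[0,0,0],[0,0,0],[0,0,0],[0,0,0],[0,0,0],[0,0,0],[0,0,0],[0,0,0]])

```text
time: 31.58
tcp_pos: [586.7, -185.3, 327.1]
ee_rot: [-3.141, -0.001, 2.489]
ft_force: [0.1, -0.0, 0.2]
finger_gap: 70.0
grip_force: 0.0
```

```bash
python3 - <<'E'
from h import *
C=cam("wrist"); im=camera("wrist"); a=camera("scene"); print(proj(C,[[587,-185.7,238],[592.5,-190,240]]).round())
cv2.imwrite("pics/v5.png",np.hstack([im[60:360,100:460],cv2.resize(a[140:240,140:260],(360,300))]))
E
```

```text
[[280. 216.]
 [280. 226.]]
```

View pics/v5.png

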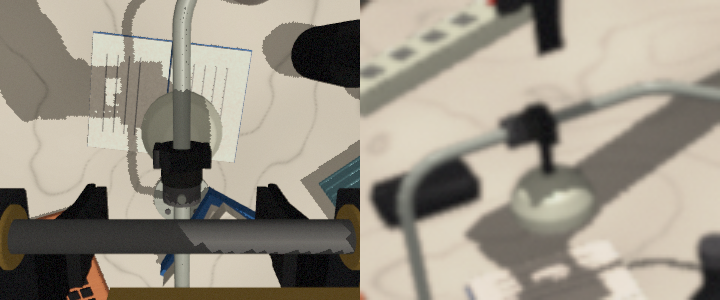

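The picture shows the lamp released and hanging next to the stop. In the wrist view the eye is at ≈(180,155) with the stop directly below at ≈(180,180); the scene view shows no gap. I'll wait a moment, then check the gap up close and that it is still.

Emit:
jog_arm(xyz=[[-6,0,-5],[-6,0,0],[-6,0,0],[-6,0,0],[-6,0,0],[-6,0,0],[-6,0,0],[-6,0,0],[0,0,0],[0,0,0],[0,0,0],[0,0,0]], twist=[[0,0,0],[0,0,0],[0,0,0],[0,0,0],[0,0,0],[0,0,0],[0,0,0],[0,0,0],[0,0,0],[0,0,0],[0,0,0],[0,0,0]])

```text
time: 33.17
tcp_pos: [625.0, -214.4, 332.8]
ee_rot: [3.141, -0.0, 2.489]
ft_force: [-0.4, -1.3, -0.6]
finger_gap: 69.9
grip_force: 0.0
```

```bash
python3 - <<'E'
from h import *
C=cam("wrist"); im=camera("wrist"); a=camera("scene")
for i in range(6): b=camera("scene")
im2=camera("wrist")
print("motion",cv2.absdiff(im,im2).max(),cv2.absdiff(a,b)[140:240,140:260].max())
c=proj(C,[[587,-185.7,240]])[0]; print(c)
x,y=int(c[0]),int(c[1]); y0=max(0,y-50);x0=x-60
cv2.imwrite("pics/v6.png",np.hstack([cv2.resize(im2[y0:y0+100,x0:x0+120],(480,400),interpolation=cv2.INTER_CUBIC),cv2.resize(b[160:220,165:210],(300,400),interpolation=cv2.INTER_CUBIC)]))
for q in("stop_face","lamp"):
  for n in("wrist","scene"):
    print(q,n,[(np.round(np.array(r["centre"])*[560,420],1).tolist(),round(r["confidence"],2)) for r in spotter.mark_of(q,n)[:1]])
E
```

```text
motion 109 27
[280.24661595 146.71542682]
stop_face wrist [([280.5, 156.1], 0.66)]
stop_face scene [([161.5, 206.9], 0.56)]
lamp wrist [([283.5, 145.8], 0.75)]
lamp scene [([200.3, 178.9], 0.97)]
```

View pics/v6.png

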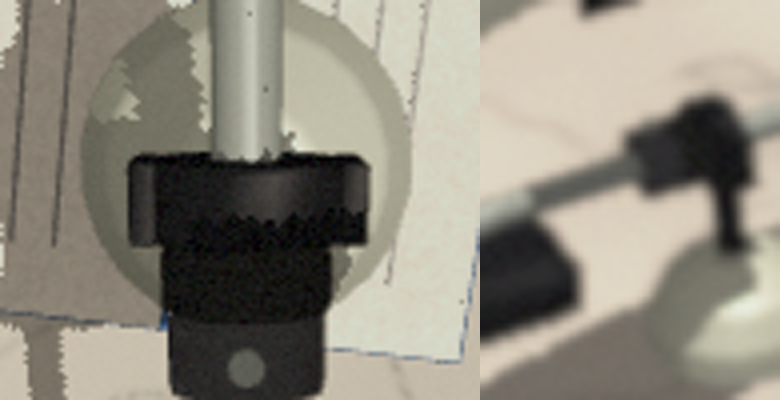

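The picture shows the eye (rows 155–245 of the crop) directly against the rubber (rows 245–322, its full 12 mm length), with no gap and the lamp square. I'll let it settle and hand in.

Emit:
jog_arm(xyz=[[0,0,0],[0,0,0],[0,0,0],[0,0,0],[0,0,0],[0,0,0],[0,0,0],[0,0,0],[0,0,0],[0,0,0],[0,0,0],[0,0,0]], twist=[[0,0,0],[0,0,0],[0,0,0],[0,0,0],[0,0,0],[0,0,0],[0,0,0],[0,0,0],[0,0,0],[0,0,0],[0,0,0],[0,0,0]])

```text
time: 35.33
tcp_pos: [625.0, -214.6, 332.7]
ee_rot: [3.142, -0.0, 2.489]
ft_force: [0.1, 1.0, -0.1]
finger_gap: 69.5
grip_force: 0.0
```

Emit:
jog_arm(xyz=[[0,0,0],[0,0,0],[0,0,0],[0,0,0],[0,0,0],[0,0,0],[0,0,0],[0,0,0],[0,0,0],[0,0,0],[0,0,0],[0,0,0]], twist=[[0,0,0],[0,0,0],[0,0,0],[0,0,0],[0,0,0],[0,0,0],[0,0,0],[0,0,0],[0,0,0],[0,0,0],[0,0,0],[0,0,0]])

```text
time: 36.83
tcp_pos: [625.1, -214.6, 332.7]
ee_rot: [3.142, -0.0, 2.489]
ft_force: [0.2, -0.7, 0.5]
finger_gap: 70.2
grip_force: 0.0
```

```bash
python3 - <<'E'
from h import *
I=[]
for i in range(8): I.append(cv2.GaussianBlur(camera("scene"),(5,5),0)[170:235,180:225].astype(int))
print([int(abs(x-I[0]).max()) for x in I])
print(ctrl.hand_in())
E
```

```text
[0, 3, 3, 3, 2, 3, 3, 3]
the job is handed in; nothing more can be done
None
```

The lamp hangs straight and still against the rubber stop, and the job was handed in at about 37 s; it was pressed home at about 5 N, the highest force I read, though I only read it between moves.

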